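# Lock the lifting key into the plaster mould

## Robot

A 6-joint arm with a two-finger parallel gripper is mounted at the origin on the work surface. World frame = base frame: x ahead of the robot, y to its left, z up, the work surface at z = 0. Lengths are in m, angles in rad, forces in N, time in s.
With the tool pointing down it reaches from about 0.15 to 0.775 m from the base axis. Payload 6.1 kg.
Tool frame: the origin (TCP) lies between the finger pads; the fingertips stand ahead of it and the grasp point (between the pads) lies 8 mm behind it (robot.tcp_to_tips is the z of the fingertips in the tool frame, in m); z points along the fingers, y is the line along which they close (so a half turn about z gives the same grasp; the last joint's range is limited). The gripper opens to 85 mm and grips with 20 to 120 N. Pads are 22 mm wide; open, the fingers measure 114 mm over their backs; the gripper's body (76 mm by 85 mm) begins 54 mm behind the grasp point. The pads swing forward as they close: fully open they stand 13 mm farther back than shut.
Start: joints at [-1.183, 0.126, -0.04, 1.405, 0, 1.571], TCP at [0.199, -0.486, 0.242] pointing down, gripper open.
Joint ranges: [-2.72, 2.72], [-0.95, 1.95], [-1.27, 1.35], [-1.78, 2.02], [-1.46, 1.47], [-3.14, 3.14]. Speed limits (rad/s): [2.39, 2.39, 3.01, 3.14, 3.14, 3.14].

## Interface

Orientations are given as a unit quaternion [x, y, z, w].
In Python, from workcell import robot, viewer gives the robot as it stands. The module is installed in compiled form; this text tells all that it offers.
- The arm moves only by the shell command python3 -m crank 'ROWS' [FORCE]. ROWS is JSON, a list of rows, each a list of 5 numbers: the finger opening in mm, from 0 to 85.4, then the shift along the tool's x, y, z in mm, then the turn about the tool's z in rad. A call has 1 to 12 rows; each row is the pose to reach, as a shift and turn from the pose commanded when the call began, along the tool's axes at that moment; what a row does not reach only later rows make up. A row lasts 1/12 s, in which the tool goes at most 41.7 mm and 7.16 degrees, less where a joint would pass 70% of its speed; a pose out of reach is approached as far as the arm can. A call with a gripper value outside its range is refused whole. The fingers move at their own pace and stop on an object; FORCE is the grip in N (left out, the last holds). Time passes only in rows, so rows that repeat a pose let the fingers close. It gives the time, the measured TCP pose, the force, the opening and the grip force at its end, in the units of the state.
- robot.observe(): the state, without advancing time (a new reading comes with each control period).
- viewer.capture(name): name is "scene" or "top"; returns a dict with "frame" (384x512x3 uint8, blue, green, red), "camera_matrix" (3x3 intrinsics, pixels), "dist" ([k1, k2, p1, p2, k3] as OpenCV has them; the pictures are not rectified), "xyz" and "attitude" of the camera in the world. Camera axes: x right, y down, z forward; pixel columns grow to the right and rows downward; lengths in m; the calibration is good to about 2 mm. A picture is of the moment at which its call begins. There is no depth.
- robot.finish_job(): hands the job in; it is judged then, once.
The state is a dict: "clock": time; "joint_pos": joint angles; "dq": joint speeds; "tau": joint torques, N m; "tool_pos": TCP position; "tcp_rot": TCP orientation; "contact_force": force on the tool from outside, world axes, zero at the start; "moment": the same for the moment, N m; "width": finger opening in m; "grip_force": force on a finger pad.
Only numpy, scipy, OpenCV 4.12 (cv2) and the standard library are available. Lean on these libraries where they do the work, as an engineer would, in place of code of your own. Each camera call takes 0.05 s, during which the arm holds its last target. There are 200 camera calls.

## Task

Take the orange-handled lifting key out of its wooden stand and fit it in the brass socket on top of the round plaster mould: feel gently for the slot, pass the T-head through, push it down against the spring, turn it a quarter turn clockwise (seen from above) and let it rise so that it locks. Leave the key standing locked and let go; never press or twist it hard against the mould or socket (stay well below 40 N), and do not disturb the other key, the mug, the bowl, the vase or the glaze jar.

Things in the scene. Friction and masses are not known exactly. Their poses are not given: they have to be found in the camera images.
- key: Loose lifting key, orange handle, about 160 g. Origin: centre of the T-head's underside; z up the shank, x along T-head and handle (parallel). Handle 56 (x) by 16 (y) by 24 mm, z = 75 to 99 mm; round shank 10 mm diameter. It stands upright in one of the two pockets of the stand, handle lengthwise along the stand. Half a turn about z makes no difference.
- key_head (a point): Centre of the underside of the orange key's steel T-head (the key's origin). Head 40 mm long (key x), 9 mm wide (y), 8 mm high (z = 0 to 8), its lowest 3 mm narrowed to 6 mm.
- key_grip (a point): Centre of the orange handle, 87 mm above the underside of the head; pinch it here across its 16 mm thickness, fingers closing along the key's y.
- stand: Fixed wooden key stand 200 (x) by 70 (y) by 45 mm high, origin at the centre of its underside, two pockets 30 mm deep, 50 mm either side of the middle along x. Lift a key 35 mm to clear it.
- mould: Round white plaster mould (160 mm diameter, top 115 mm above the bench, with two black bands) on a dark steel banding wheel of 190 mm diameter. Fixed; too heavy to move. Origin on the bench under its centre, z up; a blue line on its top points along its +x.
- socket (a point): Centre of the socket's round mouth in the mould's top, 115 mm above the bench; 50 mm in diameter.
- slot (a point): Centre of the flat brass ring 15 mm down inside the mouth. Its one slot, 12.5 mm wide, runs right across the mouth through this point. THE SLOT'S DIRECTION IS NOT MEASURED (the point turns with the mould only): it lies anywhere within 46 degrees (0.8 rad) either way of the blue line, so rest the head on the ring and feel for it. The ring itself is too stiff to turn.
- turning (a point): 36 mm below the mouth: head underside here to turn. In the slot it meets a spring plunger 24 mm below the mouth (4 N at first, 0.6 N per mm more, 11 N here, bottoms at 40 mm). Below 33 mm the head is clear under the lip and turns, only clockwise from above, 90 degrees from the slot to a firm stop.
- locked (a point): 28 mm below the mouth: head underside here when locked. At the stop a cross groove 14 mm wide lies over the head; let it rise and the spring lifts it 5 mm or more up into the groove and holds it there, with about 6 degrees of free play.
- long_key: Loose bystander: the same key with a blue handle and a longer, 54 mm T-head, in the other pocket; too long for this mould.
- mug: Loose bystander: blue ceramic mug, 80 mm diameter, 90 mm high, origin under its centre.
- bowl: Loose bystander: terracotta bowl, 120 mm diameter, 55 mm high, origin under its centre.
- vase: Loose bystander: white vase, 100 mm diameter, 140 mm high, origin under its centre.
- glaze_jar: Loose bystander: amber glaze jar, 72 mm diameter, 90 mm high, origin under its centre.
Mind the look-alikes: they are no part of the job. Leave any green or white look-alike of the key alone.

How it is judged:
By the outcome, as a careful person would: the job done as asked, in the order asked, and still so for the second after the job is handed in, with the robot touching nothing.
It also fails if it takes over 67 s, if anything falls off the work surface, if the arm or the gripper's body presses on something with over 40 N, if the wrist force passes 120 N, or if a joint passes its speed limit or range.

## Working session

There is one attempt and no reset: what is moved stays moved. The work goes in short steps, Python scripts to look and compute and a shell command to move; the robot and the scene stay as the last step left them, time stands still between calls to the robot, and variables do not carry over. Pictures are saved under pics/ and viewed, at most 10 in all, crops included, and the job is handed in when it is done.

```bash
mkdir -p pics; cat > h.py <<'E'
import numpy as np,cv2
from scipy.spatial.transform import Rotation as R
from workcell import robot,viewer
def ray(c,uv):
    p=cv2.undistortPoints(np.array([[uv]],float),np.array(c["camera_matrix"]),np.array(c["dist"]))[0,0]
    return np.array(c["xyz"]),R.from_quat(c["attitude"]).apply([p[0],p[1],1])
def plane(c,uv,z):
    o,d=ray(c,uv); return o+d*(z-o[2])/d[2]
E
python3 - <<'E'
from h import *
a=viewer.capture("scene");b=viewer.capture("top")
for n,c in(("scene",a),("top",b)):
    cv2.imwrite(f"pics/{n}0.png",cv2.resize(c["frame"],(800,600)));np.save(f"{n}.npy",c,allow_pickle=True)
    print(n,c["xyz"],R.from_quat(c["attitude"]).as_matrix().round(2).tolist(),c["camera_matrix"],c["dist"])
print(robot.observe(),robot.tcp_to_tips)
E
```

```text
scene [ 1.24338064 -0.64416633  0.76789304] [[0.66, 0.45, -0.6], [0.75, -0.37, 0.54], [0.02, -0.81, -0.58]] [[410.2399641    0.         247.45845694]
 [  0.         410.2399641  184.0699888 ]
 [  0.           0.           1.        ]] [-0.00381772  0.          0.          0.          0.        ]
top [ 0.35415782 -0.03444629  1.33546319] [[-0.01, -0.98, 0.18], [-1.0, 0.01, 0.01], [-0.01, -0.18, -0.98]] [[399.24379615   0.         261.61400725]
 [  0.         399.24379615 196.95996117]
 [  0.           0.           1.        ]] [-0.01511352  0.          0.          0.          0.        ]
{'clock': 0.1, 'joint_pos': array([-1.18300985e+00,  1.26354147e-01, -4.05128022e-02,  1.40540856e+00,
        1.89068137e-05,  1.57081499e+00]), 'dq': array([-1.64811694e-03, -1.65390437e-03,  2.32794517e-03,  6.37946597e-04,
        7.64006346e-05,  2.44724012e-06]), 'tau': array([ 5.43129972e-04, -4.36905742e+01,  3.53604233e+01,  1.36603264e-02,
       -3.86906072e-05,  2.63466667e-06]), 'tool_pos': array([ 0.19839393, -0.48568621,  0.2415856 ]), 'tcp_rot': array([ 9.81263053e-01,  1.92671412e-01, -1.33235209e-04, -7.27551530e-04]), 'contact_force': array([ 0.72247497, -0.09495977, -0.55553453]), 'moment': array([ 0.03163419, -0.08180481, -0.04299176]), 'grip_force': 0.0, 'width': 0.08565635149685133} 0.011
```

View pics/scene0.png

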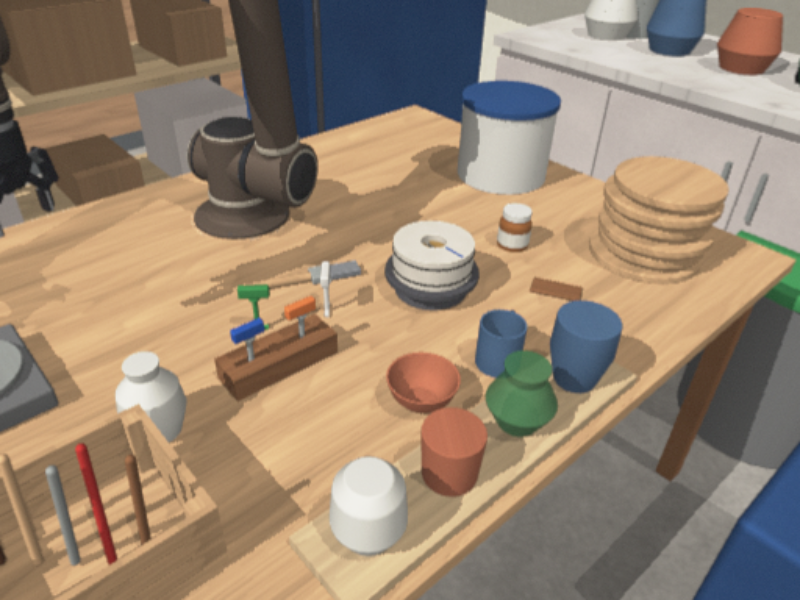

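View pics/top0.png

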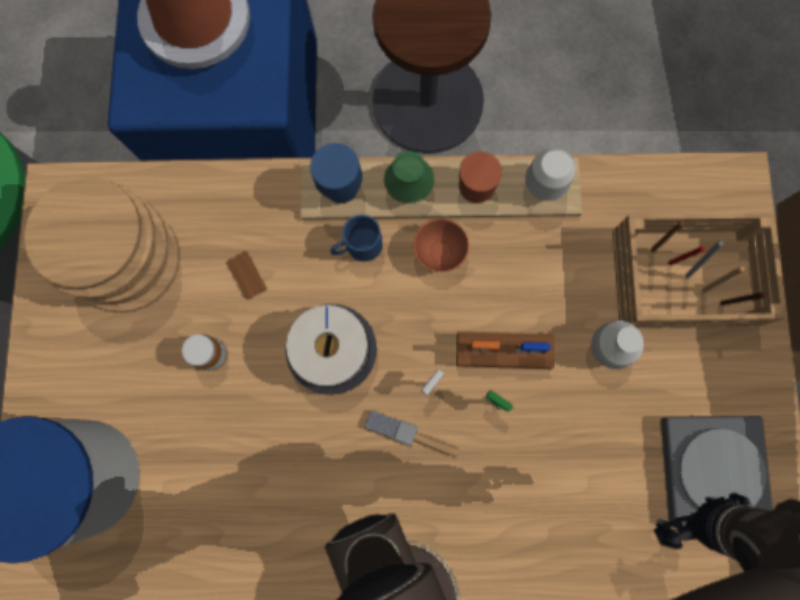

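Both views show the keys. Candidates in the top view (800x600): orange (485,346), blue (536,347), green (499,401) and white (433,382). The orange one fits, because it stands in a stand pocket and has the orange handle. The mould is at about (327,346) with the blue line pointing up the image. I'll confirm with enlarged crops and measure.

```bash
python3 - <<'E'
from h import *
a=np.load("scene.npy",allow_pickle=True).item();b=np.load("top.npy",allow_pickle=True).item()
t=b["frame"];s=a["frame"]
cr=lambda f,x,y,w,h,k:cv2.resize(f[y:y+h,x:x+w],(w*k,h*k),interpolation=cv2.INTER_CUBIC)
A=cr(t,280,205,90,50,4);B=cr(t,180,190,60,62,6)[:,:];C=cr(s,135,170,90,90,4)
D=cr(s,245,135,66,66,5)
cv=np.zeros((600,800,3),np.uint8)
for im,x,y in((A,0,0),(B,370,0),(C,0,205),(D,370,374)):
    h=min(im.shape[0],600-y);cv[y:y+h,x:x+im.shape[1]]=im[:h]
cv2.imwrite("pics/crop1.png",cv)
def comp(c,lo,hi,roi,nm):
    x,y,w,h=roi;m=np.zeros(c["frame"].shape[:2],np.uint8)
    m[y:y+h,x:x+w]=cv2.inRange(cv2.cvtColor(c["frame"],cv2.COLOR_BGR2HSV),lo,hi)[y:y+h,x:x+w]
    cs=max(cv2.findContours(m,0,1)[0],key=cv2.contourArea);r=cv2.minAreaRect(cs);print(nm,cv2.contourArea(cs),r,cv2.boxPoints(r).round(1).tolist());return r
r=comp(b,(5,180,120),(16,255,255),(295,210,28,25),"orange top")
r2=comp(a,(5,180,120),(16,255,255),(175,180,32,30),"orange scene")
rb=comp(b,(100,120,60),(130,255,255),(200,190,18,24),"blue line top")
rw=comp(b,(0,0,150),(180,60,255),(178,190,65,65),"mould top")
bl=comp(b,(100,150,60),(130,255,255),(330,210,28,25),"blue top")
st=comp(b,(0,80,30),(20,255,130),(285,205,80,40),"stand")
for z in (.11,.115):
  print(z,plane(b,r[0],z),[plane(b,p,z).round(4) for p in cv2.boxPoints(r)])
print("bluekey",plane(b,bl[0],.114))
o1,d1=ray(b,r[0]);o2,d2=ray(a,r2[0])
k=np.linalg.lstsq(np.c_[d1,-d2],o2-o1,rcond=None)[0];print("tri",o1+k[0]*d1,o2+k[1]*d2)
print("line",[plane(b,p,.115).round(4) for p in cv2.boxPoints(rb)],"mould",plane(b,rw[0],.115))
print("stand",[plane(b,p,.045).round(4) for p in cv2.boxPoints(st)])
E
```

```text
orange top 66.5 ((310.4977722167969, 220.03321838378906), (17.22842025756836, 4.92240571975708), 3.814074993133545) [[301.70001220703125, 221.89999389648438], [302.1000061035156, 217.0], [319.29998779296875, 218.1999969482422], [318.8999938964844, 223.10000610351562]]
orange scene 0.0 ((200.0, 196.0), (0.0, 0.0), 0.0) [[200.0, 196.0], [200.0, 196.0], [200.0, 196.0], [200.0, 196.0]]Traceback (most recent call last):
  File "<stdin>", line 17, in <module>
  File "<stdin>", line 14, in comp
ValueError: max() iterable argument is empty
```

View pics/crop1.png

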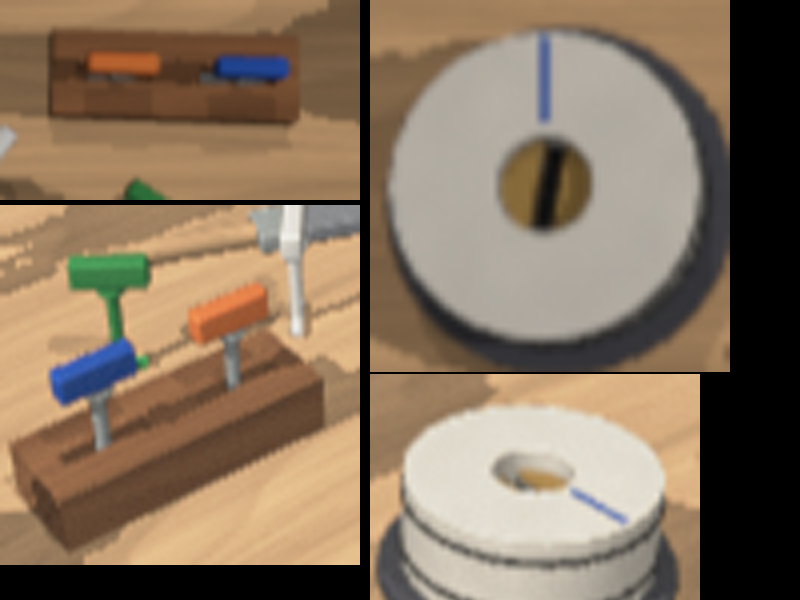

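The crop confirms the orange key in the stand's left pocket (top crop (123,63)), with blue in the other pocket; green and white stand loose elsewhere. The mould shows the blue line at (544,35)–(544,120). A dark bar that looks like the slot shows in the socket from about (553,150) to (543,228); I'll use it as a first guess and check it by feel.

```bash
cat > m.py <<'E'
from h import *
a=np.load("scene.npy",allow_pickle=True).item();b=np.load("top.npy",allow_pickle=True).item()
def comp(c,f,roi,nm):
    x,y,w,h=roi;F=c["frame"].astype(int);m=np.zeros(F.shape[:2],np.uint8)
    B,G,Rr=F[...,0],F[...,1],F[...,2]
    m[y:y+h,x:x+w]=f(B,G,Rr)[y:y+h,x:x+w]
    n,l,s,cc=cv2.connectedComponentsWithStats(m);i=1+np.argmax(s[1:,4])
    ys,xs=np.where(l==i);p=np.c_[xs,ys].astype(np.float32);r=cv2.minAreaRect(p);print(nm,len(p),p.mean(0).round(2),np.round(r[1],1));return p,r
E
cat > m1.py <<'E'
from m import *
org=lambda B,G,R:(R>150)&(R-B>100)&(R-G>60)
blu=lambda B,G,R:(B-R>50)
p,r=comp(b,org,(295,210,28,25),"orange top")
p2,r2=comp(a,org,(175,180,32,40),"orange scene")
q=np.array([plane(b,x,.099) for x in p]);print("ktop",q.mean(0),q.min(0),q.max(0))
kz=45-30+75
for z in (.114,): q=np.array([plane(b,x,z) for x in p]);v=np.linalg.svd(q-q.mean(0))[2][0];print("key@.114",q.mean(0).round(4),q.min(0).round(4),q.max(0).round(4),"dir",np.degrees(np.arctan2(v[1],v[0])))
pb,_=comp(b,blu,(330,210,28,25),"blue key");print(plane(b,pb.mean(0),.114))
o1,d1=ray(b,p.mean(0));o2,d2=ray(a,p2.mean(0))
k=np.linalg.lstsq(np.c_[d1,-d2],o2-o1,rcond=None)[0];print("tri",o1+k[0]*d1,o2+k[1]*d2)
pl,_=comp(b,blu,(200,190,18,24),"line");q=np.array([plane(b,x,.115) for x in pl]);v=np.linalg.svd(q-q.mean(0))[2][0];print("line",q.mean(0).round(4),np.degrees(np.arctan2(v[1],v[0])))
pw,_=comp(b,lambda B,G,R:(R>110)&(abs(R-B)<45)&(B>100),(180,190,60,62),"white")
h=cv2.convexHull(pw);e=cv2.fitEllipse(h);print(e,"mould",plane(b,e[0],.115).round(4))
ps,_=comp(b,lambda B,G,R:(R-B>40),(198,210,22,20),"mouth(brass)")
pd,_=comp(b,lambda B,G,R:(R<60)&(G<60),(200,212,18,20),"dark");q=np.array([plane(b,x,.100) for x in pd]);v=np.linalg.svd(q-q.mean(0))[2][0];print("slot",q.mean(0).round(4),np.degrees(np.arctan2(v[1],v[0])))
al=np.r_[ps,pd];eh=cv2.fitEllipse(cv2.convexHull(al));print("mouth",eh,plane(b,eh[0],.1).round(4),plane(b,eh[0],.115).round(4))
pt,_=comp(a,lambda B,G,R:(B-R>50),(275,150,25,20),"line scene");q=np.array([plane(a,x,.115) for x in pt]);v=np.linalg.svd(q-q.mean(0))[2][0];print("line(scene)",q.mean(0).round(4),np.degrees(np.arctan2(v[1],v[0])))
ww,_=comp(a,lambda B,G,R:(R>140)&(abs(R-B)<50)&(B>120),(245,140,66,40),"white scene")
E
python3 m1.py
```

```text
orange top 63 [311.1  220.13] [16.1  3.7]
orange scene 174 [191.06 196.29] [ 9. 21.]
ktop [ 0.50901947 -0.17969627  0.099     ] [ 0.50285131 -0.20443474  0.099     ] [ 0.51600064 -0.15441819  0.099     ]
key@.114 [ 0.5071 -0.1779  0.114 ] [ 0.501  -0.2024  0.114 ] [ 0.514 -0.153  0.114] dir 85.20611385610403
blue key 77 [342.56 221.4 ] [17.1  4.4]
[ 0.50182157 -0.27445222  0.114     ]
tri [ 0.50807964 -0.17881918  0.10648989] [ 0.50742586 -0.17980673  0.10652402]
line 13 [209. 203.] [12.  0.]
line [0.5649 0.137  0.115 ] -179.352417869584
white 1896 [208.6  220.76] [50.9 50.9]
((208.6400909423828, 220.4922332763672), (51.16334915161133, 51.963558197021484), 41.428314208984375) mould [0.5103 0.1375 0.115 ]
mouth(brass) 66 [204.86 220.21] [ 5.6 13.3]
dark 43 [209.47 220.49] [ 3.  13.3]
slot [0.5122 0.137  0.1   ] 171.00465812006584
mouth ((207.50941467285156, 220.32786560058594), (11.791438102722168, 14.291501998901367), 23.234405517578125) [0.5127 0.1431 0.1   ] [0.5108 0.141  0.115 ]
line scene 3 [290.   160.67] [2.2 0.4]
line(scene) [0.5614 0.1387 0.115 ] -0.5737403502498188
white scene 1630 [275.93 160.19] [38. 52.]
```

```bash
cat > g.py <<'E'
import sys
from h import *
def go(x,y,z,yaw):
    s=robot.observe();M=R.from_quat(s["tcp_rot"]);X=M.as_matrix()
    d=M.inv().apply(np.array([x,y,z])-s["tool_pos"])*1000
    cur=np.degrees(np.arctan2(X[1,0],X[0,0]));t=-np.radians((yaw-cur+180)%360-180)
    print("shift mm",d.round(1),"turn",t.round(3),"rows",(np.linalg.norm(d)/41.7).round(1),(abs(t)/.125).round(1),"now",s["tool_pos"].round(4),"yaw",cur.round(2),"tilt",np.degrees(np.arccos(-X[2,2])).round(2),"j6",s["joint_pos"][5].round(2),"F",s["contact_force"].round(2),"M",s["moment"].round(2),"t",s["clock"])
if __name__=="__main__": go(*map(float,sys.argv[1:5]))
E
python3 g.py .5075 -.179 .2 86.9
```

```text
shift mm [ 402.1 -167.    41.8] turn -1.129 rows 10.5 9.0 now [ 0.1984 -0.4857  0.2416] yaw 22.22 tilt 0.08 j6 1.57 F [ 0.72 -0.09 -0.56] M [ 0.03 -0.08 -0.04] t 0.1
```

```bash
python3 -m crank '[[50,35,-14,3,-0.1],[50,70,-29,7,-0.2],[50,105,-44,10,-0.3],[50,140,-58,14,-0.4],[50,175,-73,17,-0.5],[50,210,-87,21,-0.6],[50,245,-102,25,-0.7],[50,280,-116,28,-0.8],[50,315,-131,32,-0.9],[50,350,-145,36,-1.0],[50,385,-160,40,-1.1],[50,402,-167,41.8,-1.129]]' 40
python3 -m crank '[[50,0,0,0,0],[50,0,0,0,0]]'; python3 g.py .5075 -.179 .094 86.9
python3 - <<'E'
from h import *
b=viewer.capture("top");a=viewer.capture("scene");np.save("top.npy",b,allow_pickle=True);np.save("scene.npy",a,allow_pickle=True)
cr=lambda f,x,y,w,h,k:cv2.resize(f[y:y+h,x:x+w],(w*k,h*k),interpolation=cv2.INTER_CUBIC)
cv2.imwrite("pics/c2.png",np.hstack([cr(b["frame"],270,180,100,100,4),cr(a["frame"],135,130,100,100,4)]))
E
```

```text
clock: 1.1
tool_pos: [0.5095, -0.1763, 0.1993]
tcp_rot: [0.723, 0.69, 0.0, -0.001]
contact_force: [-0.8, -0.2, 0.2]
width: 0.0504
grip_force: 0.0
clock: 1.27
tool_pos: [0.5077, -0.1785, 0.1997]
tcp_rot: [0.725, 0.688, -0.001, -0.001]
contact_force: [0.1, -0.3, -0.4]
width: 0.0502
grip_force: 0.0
shift mm [ -0.5   0.  105.7] turn 0.002 rows 2.5 0.0 now [ 0.5077 -0.1785  0.1997] yaw 87.01 tilt 0.1 j6 1.29 F [ 0.15 -0.25 -0.44] M [-0.03 -0.02 -0.01] t 1.2667
```

View pics/c2.png

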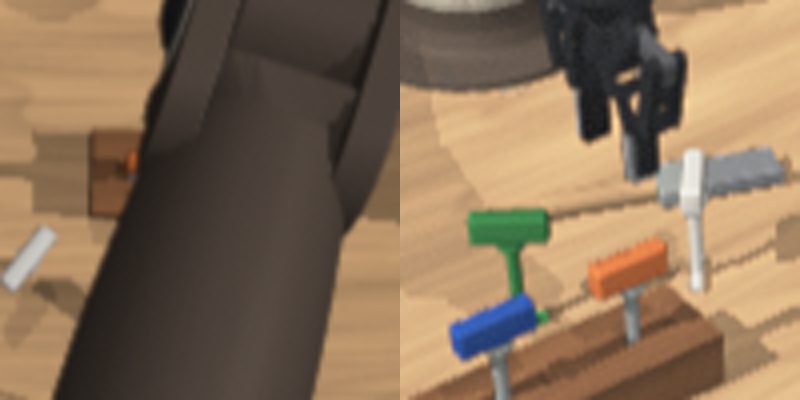

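The gripper hangs above the orange key in the scene view (fingers (590–640,150), handle (628,268)), and nothing is in the way. I'll descend and close with a light grip.

```bash
python3 -m crank '[[50,0,0,30,0],[50,0,0,60,0],[50,0,0,85,0],[50,0,0,98,0],[50,0,0,105.5,0],[50,0,0,105.5,0]]'; python3 -m crank '[[30,0,0,0,0],[24,0,0,0,0],[20,0,0,0,0],[17,0,0,0,0],[14,0,0,0,0],[10,0,0,0,0],[10,0,0,0,0],[10,0,0,0,0]]' 40; python3 g.py .5075 -.179 .094 86.9
```

```text
clock: 1.87
tool_pos: [0.5059, -0.1801, 0.0937]
tcp_rot: [0.727, 0.687, -0.001, -0.001]
contact_force: [0.6, -0.3, 0.5]
width: 0.05
grip_force: 0.0
clock: 2.53
tool_pos: [0.5074, -0.1797, 0.0962]
tcp_rot: [0.726, 0.688, -0.0, 0.001]
contact_force: [-4.2, -0.3, 6.1]
width: 0.0153
grip_force: 38.8
shift mm [0.7 0.1 2.2] turn 0.0 rows 0.1 0.0 now [ 0.5074 -0.1797  0.0962] yaw 86.91 tilt 0.07 j6 1.28 F [-4.23 -0.27  6.06] M [-0.08  0.9   0.05] t 2.5333
```

```bash
python3 -m crank '[[10,0,0,-5,0],[10,0,0,-12,0],[10,0,0,-25,0],[10,0,0,-50,0],[10,0,0,-85,0],[10,0,0,-115,0],[10,0,0,-125,0],[10,0,0,-125,0],[10,0,0,-125,0]]' 70; python3 g.py .511 .1375 .235 171
python3 - <<'E'
from h import *
a=viewer.capture("scene");np.save("scene.npy",a,allow_pickle=True)
cv2.imwrite("pics/c3.png",cv2.resize(a["frame"][90:250,130:290],(600,600),interpolation=cv2.INTER_CUBIC))
E
```

```text
clock: 3.28
tool_pos: [0.5077, -0.1794, 0.2197]
tcp_rot: [0.726, 0.688, 0.0, 0.0]
contact_force: [-0.7, 0.4, -2.1]
width: 0.0148
grip_force: 68.5
shift mm [316.6 -13.8 -15.4] turn -1.468 rows 7.6 11.7 now [ 0.5077 -0.1794  0.2197] yaw 86.91 tilt 0.03 j6 1.29 F [-0.7   0.39 -2.06] M [-0.01  0.01  0.03] t 3.2833
```

View pics/c3.png

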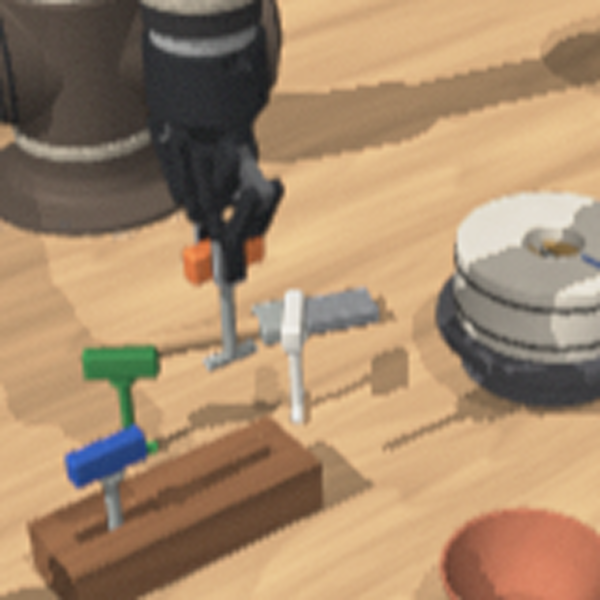

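The key is held straight, with its head at about z = 0.139. Nothing else has moved. Next I'll carry it over the mould and turn it to the slot guess.

```bash
python3 -m crank '[[10,20,-1,-5,-0.12],[10,50,-2,-10,-0.24],[10,82,-4,-15,-0.36],[10,116,-5,-15.4,-0.48],[10,150,-6.5,-15.4,-0.6],[10,184,-8,-15.4,-0.73],[10,218,-9.5,-15.4,-0.86],[10,250,-11,-15.4,-0.98],[10,278,-12,-15.4,-1.1],[10,300,-13,-15.4,-1.22],[10,312,-13.8,-15.4,-1.34],[10,316.6,-13.8,-15.4,-1.46]]'; python3 -m crank '[[10,0,0,0,0],[10,0,0,0,0],[10,0,0,0,0]]'; python3 g.py .511 .1378 .205 171
python3 - <<'E'
from h import *
a=viewer.capture("scene");np.save("scene.npy",a,allow_pickle=True)
b=viewer.capture("top")
A=cv2.resize(a["frame"][80:200,230:330],(500,600),interpolation=cv2.INTER_CUBIC);B=cv2.resize(b["frame"][170:270,160:210+0],(300,600),interpolation=cv2.INTER_CUBIC)
cv2.imwrite("pics/c4.png",np.hstack([A,B]))
E
```

```text
clock: 4.33
tool_pos: [0.5097, 0.1394, 0.2326]
tcp_rot: [0.078, 0.997, -0.0, -0.002]
contact_force: [0.3, 0.3, -2.0]
width: 0.0149
grip_force: 68.4
clock: 4.58
tool_pos: [0.5103, 0.137, 0.2341]
tcp_rot: [0.084, 0.996, -0.0, -0.001]
contact_force: [0.2, -0.4, -1.8]
width: 0.0148
grip_force: 68.4
shift mm [-0.6  0.9 29.1] turn -0.011 rows 0.7 0.1 now [0.5103 0.137  0.2341] yaw 170.37 tilt 0.13 j6 0.43 F [ 0.2  -0.35 -1.81] M [ 0.02  0.01 -0.06] t 4.5833
```

View pics/c4.png

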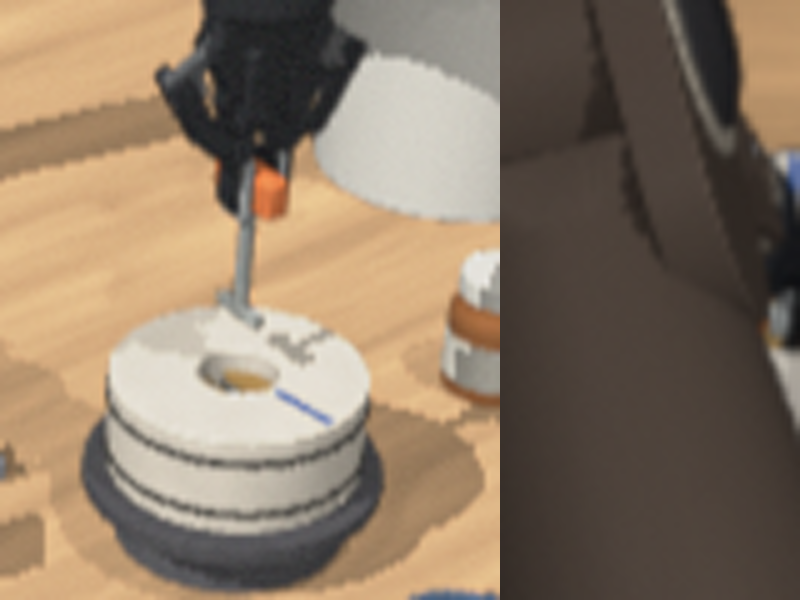

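The head hangs above the mould at crop (242,310), and the mouth's centre is at about (238,372). I'll check both with rays and lower in small steps.

```bash
python3 - <<'E'
from h import *
a=np.load("scene.npy",allow_pickle=True).item()
print(plane(a,(230+238/5-.5,80+372/5-.5),.115),plane(a,(230+242/5-.5,80+310/5-.5),.156))
E
python3 -m crank '[[10,0,0,15,0],[10,-0.5,0.5,29,0],[10,-0.5,0.5,33,-0.01],[10,-0.5,0.5,37,-0.01],[10,-0.5,0.5,40,-0.01],[10,-0.5,0.5,43,-0.01],[10,-0.5,0.5,43,-0.01]]'; python3 g.py .511 .1378 .205 171
```

```text
[0.50963236 0.13604639 0.115     ] [0.50675391 0.13873805 0.156     ]
clock: 5.27
tool_pos: [0.5114, 0.1378, 0.1923]
tcp_rot: [0.078, 0.997, 0.0, 0.0]
contact_force: [-0.4, 0.5, -2.2]
width: 0.0149
grip_force: 68.4
shift mm [  0.4  -0.1 -12.7] turn 0.002 rows 0.3 0.0 now [0.5114 0.1378 0.1923] yaw 171.11 tilt 0.0 j6 0.42 F [-0.45  0.5  -2.21] M [ 0.01  0.02 -0.05] t 5.2667
```

```bash
python3 -m crank '[[10,0,0,2,0],[10,0,0,4,0],[10,0,0,6,0],[10,0,0,8,0],[10,0,0,9,0],[10,0,0,10,0],[10,0,0,11,0],[10,0,0,12,0],[10,0,0,13,0],[10,0,0,13,0]]'; python3 g.py .511 .1378 .176 171
```

```text
clock: 6.1
tool_pos: [0.5113, 0.1379, 0.1792]
tcp_rot: [0.077, 0.997, -0.0, -0.0]
contact_force: [0.1, 0.4, -1.3]
width: 0.0146
grip_force: 68.4
shift mm [ 0.3 -0.1  3.2] turn 0.002 rows 0.1 0.0 now [0.5113 0.1379 0.1792] yaw 171.13 tilt 0.02 j6 0.42 F [ 0.15  0.41 -1.28] M [-0.03  0.04  0.03] t 6.1
```

```bash
python3 -m crank '[[10,0,0,0.7,0],[10,0,0,1.4,0],[10,0,0,2.1,0],[10,0,0,2.8,0],[10,0,0,3.5,0],[10,0,0,4,0],[10,0,0,4,0],[10,0,0,4,0]]'; python3 g.py .511 .1378 .172 171
```

```text
clock: 6.77
tool_pos: [0.5114, 0.1379, 0.1754]
tcp_rot: [0.077, 0.997, -0.0, -0.0]
contact_force: [-0.5, 1.2, -2.4]
width: 0.0151
grip_force: 68.4
shift mm [ 0.4 -0.2  3.4] turn 0.002 rows 0.1 0.0 now [0.5114 0.1379 0.1754] yaw 171.13 tilt 0.0 j6 0.42 F [-0.46  1.18 -2.38] M [ 0.02 -0.03  0.  ] t 6.7667
```

No resistance 6 mm below the ring's top, so the head appears to be in the slot. I'll go on until the spring shows.

```bash
python3 -m crank '[[10,0,0,0.7,0],[10,0,0,1.4,0],[10,0,0,2.1,0],[10,0,0,2.8,0],[10,0,0,3.5,0],[10,0,0,4.2,0],[10,0,0,5,0],[10,0,0,5,0]]'; python3 g.py .511 .1378 .160 171;python3 -m crank '[[10,0,0,0.7,0],[10,0,0,1.4,0],[10,0,0,2.1,0],[10,0,0,2.8,0],[10,0,0,3.5,0],[10,0,0,4,0],[10,0,0,4,0]]'; python3 g.py .511 .1378 .160 171
```

```text
clock: 7.43
tool_pos: [0.5115, 0.1379, 0.1706]
tcp_rot: [0.077, 0.997, 0.0, 0.0]
contact_force: [-0.1, 0.5, 3.6]
width: 0.0148
grip_force: 69.0
shift mm [ 0.5 -0.2 10.6] turn 0.002 rows 0.3 0.0 now [0.5115 0.1379 0.1706] yaw 171.13 tilt 0.03 j6 0.42 F [-0.11  0.47  3.58] M [-0.05  0.19 -0.02] t 7.4333
clock: 8.02
tool_pos: [0.5115, 0.1379, 0.1665]
tcp_rot: [0.077, 0.997, 0.0, 0.0]
contact_force: [-0.5, -0.0, 5.6]
width: 0.0149
grip_force: 69.3
shift mm [ 0.5 -0.2  6.5] turn 0.002 rows 0.2 0.0 now [0.5115 0.1379 0.1665] yaw 171.13 tilt 0.02 j6 0.42 F [-0.49 -0.01  5.57] M [-0.18  0.28  0.01] t 8.0167
```

The spring rate matches the description (depth about 29.5 mm). I'll push to 36 mm.

```bash
python3 -m crank '[[10,0,0,1,0],[10,0,0,2,0],[10,0,0,3,0],[10,0,0,4,0],[10,0,0,5,0],[10,0,0,6,0],[10,0,0,6.8,0],[10,0,0,6.8,0],[10,0,0,6.8,0]]'; python3 g.py .511 .1378 .160 81
```

```text
clock: 8.77
tool_pos: [0.5116, 0.1379, 0.1604]
tcp_rot: [0.077, 0.997, 0.0, 0.001]
contact_force: [-1.2, -1.1, 9.0]
width: 0.0152
grip_force: 69.9
shift mm [ 0.6 -0.2  0.4] turn 1.573 rows 0.0 12.6 now [0.5116 0.1379 0.1604] yaw 171.13 tilt 0.06 j6 0.42 F [-1.15 -1.13  8.99] M [-0.2   0.59  0.04] t 8.7667
```

```bash
python3 -m crank '[[10,0,0,0,0.05],[10,0,0,0,0.1],[10,0,0,0,0.16],[10,0,0,0,0.22],[10,0,0,0,0.28],[10,0,0,0,0.34],[10,0,0,0,0.4],[10,0,0,0,0.4]]'; python3 g.py .511 .1378 .160 81
```

```text
clock: 9.43
tool_pos: [0.5122, 0.1379, 0.1606]
tcp_rot: [0.275, 0.961, 0.0, 0.001]
contact_force: [-0.5, -2.0, 9.6]
width: 0.0149
grip_force: 70.0
shift mm [ 1.  -0.7  0.6] turn 1.17 rows 0.0 9.4 now [0.5122 0.1379 0.1606] yaw 148.06 tilt 0.13 j6 0.82 F [-0.49 -1.97  9.63] M [-0.29  0.21 -0.06] t 9.4333
```

Turning freely.

```bash
python3 -m crank '[[10,0,0,0,0.09],[10,0,0,0,0.18],[10,0,0,0,0.27],[10,0,0,0,0.36],[10,0,0,0,0.45],[10,0,0,0,0.54],[10,0,0,0,0.63],[10,0,0,0,0.72],[10,0,0,0,0.81],[10,0,0,0,0.9],[10,0,0,0,0.95],[10,0,0,0,0.95]]'; python3 g.py .511 .1378 .160 81
python3 -m crank '[[10,0,0,0,0.03],[10,0,0,0,0.06],[10,0,0,0,0.09],[10,0,0,0,0.12],[10,0,0,0,0.12]]'; python3 g.py .511 .1378 .160 81
```

```text
clock: 10.43
tool_pos: [0.5104, 0.1366, 0.16]
tcp_rot: [0.684, 0.729, -0.001, 0.0]
contact_force: [-4.4, -5.3, 9.8]
width: 0.0147
grip_force: 70.5
shift mm [ 1.1  0.7 -0. ] turn 0.22 rows 0.0 1.8 now [0.5104 0.1366 0.16  ] yaw 93.62 tilt 0.18 j6 1.77 F [-4.37 -5.29  9.79] M [-1.25  1.37  0.01] t 10.4333
clock: 10.85
tool_pos: [0.5101, 0.1366, 0.1598]
tcp_rot: [0.727, 0.687, -0.002, 0.0]
contact_force: [-5.8, -5.6, 10.5]
width: 0.0148
grip_force: 70.5
shift mm [ 1.3  0.9 -0.2] turn 0.101 rows 0.0 0.8 now [0.5101 0.1366 0.1598] yaw 86.81 tilt 0.21 j6 1.89 F [-5.82 -5.63 10.55] M [-1.29  1.59  0.08] t 10.85
```

There's about 8 N of side force, so I'll shift the hand by that amount towards −x and −y, then feel for the stop.

```bash
python3 -m crank '[[10,-0.7,-0.7,0,0],[10,-1.5,-1.5,0,0],[10,-1.5,-1.5,0,0]]'; python3 g.py .511 .1378 .160 81
python3 -m crank '[[10,0,0,0,0.03],[10,0,0,0,0.06],[10,0,0,0,0.08],[10,0,0,0,0.08]]'; python3 g.py .511 .1378 .160 81
```

```text
clock: 11.1
tool_pos: [0.5096, 0.1361, 0.1601]
tcp_rot: [0.726, 0.688, -0.0, 0.0]
contact_force: [-2.0, -1.9, 8.0]
width: 0.0147
grip_force: 69.9
shift mm [1.8 1.3 0.1] turn 0.103 rows 0.1 0.8 now [0.5096 0.1361 0.1601] yaw 86.9 tilt 0.04 j6 1.89 F [-2.04 -1.89  8.02] M [-0.47  0.72  0.08] t 11.1
clock: 11.43
tool_pos: [0.5095, 0.136, 0.1601]
tcp_rot: [0.753, 0.658, -0.0, 0.0]
contact_force: [-3.5, -2.8, 8.1]
width: 0.0147
grip_force: 70.1
shift mm [2.  1.2 0.1] turn 0.022 rows 0.1 0.2 now [0.5095 0.136  0.1601] yaw 82.26 tilt 0.05 j6 1.97 F [-3.48 -2.8   8.14] M [-0.63  0.78  0.05] t 11.4333
```

```bash
python3 -m crank '[[10,-0.8,-1,0,0.02],[10,-0.8,-1,0,0.04],[10,-0.8,-1,0,0.04]]'; python3 g.py .511 .1378 .160 81
python3 -m crank '[[10,0,0,0,0.02],[10,0,0,0,0.04],[10,0,0,0,0.04]]'; python3 g.py .511 .1378 .160 81
```

```text
clock: 11.68
tool_pos: [0.5092, 0.1358, 0.1605]
tcp_rot: [0.766, 0.643, 0.001, 0.0]
contact_force: [-0.8, -0.9, 8.4]
width: 0.015
grip_force: 69.9
shift mm [2.3 1.5 0.5] turn -0.018 rows 0.1 0.1 now [0.5092 0.1358 0.1605] yaw 79.98 tilt 0.09 j6 2.01 F [-0.82 -0.86  8.41] M [-0.31  0.39 -0.04] t 11.6833
clock: 11.93
tool_pos: [0.5091, 0.1357, 0.1604]
tcp_rot: [0.779, 0.627, 0.001, 0.0]
contact_force: [-1.2, -1.3, 7.6]
width: 0.0151
grip_force: 69.9
shift mm [2.4 1.4 0.4] turn -0.058 rows 0.1 0.5 now [0.5091 0.1357 0.1604] yaw 77.69 tilt 0.08 j6 2.05 F [-1.25 -1.34  7.61] M [-0.36  0.39  0.01] t 11.9333
```

```bash
for i in 1; do python3 -m crank '[[10,-0.2,-0.2,0,0.02],[10,-0.2,-0.2,0,0.04],[10,-0.2,-0.2,0,0.04]]' >/dev/null; done; python3 g.py .511 .1378 .160 81
python3 -m crank '[[10,0,0,0,0.02],[10,0,0,0,0.04],[10,0,0,0,0.04]]'>/dev/null; python3 g.py .511 .1378 .160 81
```

```text
shift mm [2.6 1.2 0.5] turn -0.098 rows 0.1 0.8 now [0.5092 0.1356 0.1605] yaw 75.4 tilt 0.12 j6 2.09 F [-0.65 -1.29  7.81] M [-0.3   0.15  0.1 ] t 12.1833
shift mm [2.6 0.7 0.6] turn -0.138 rows 0.1 1.1 now [0.5095 0.1355 0.1606] yaw 73.11 tilt 0.16 j6 2.13 F [-0.29 -2.31  8.  ] M [-0.43 -0.15  0.1 ] t 12.4333
```

```bash
python3 -m crank '[[10,0,0,0,0.02],[10,0,0,0,0.04],[10,0,0,0,0.04]]'>/dev/null; python3 g.py .511 .1378 .160 73
python3 - <<'E'
from h import *
a=viewer.capture("scene");np.save("scene.npy",a,allow_pickle=True)
cv2.imwrite("pics/c5.png",cv2.resize(a["frame"][90:190,230:330],(600,600),interpolation=cv2.INTER_CUBIC))
E
```

```text
shift mm [2.7 0.5 0.6] turn -0.037 rows 0.1 0.3 now [0.5096 0.1354 0.1606] yaw 70.87 tilt 0.18 j6 2.17 F [ 0.55 -3.15  6.76] M [-0.51 -0.29  0.5 ] t 12.6833
```

View pics/c5.png

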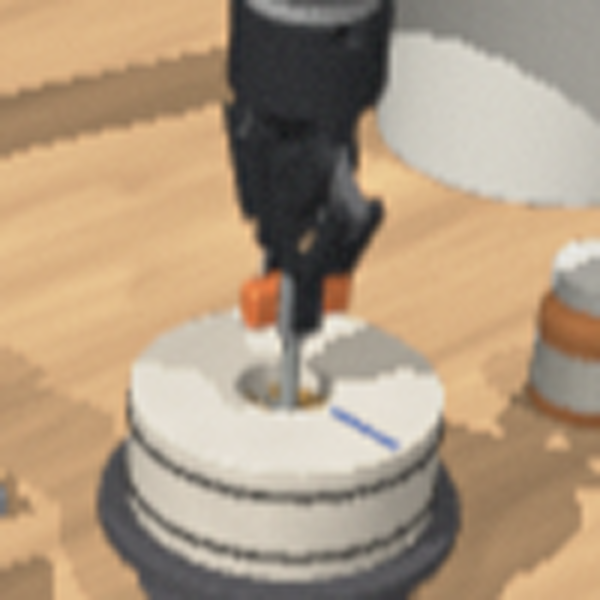

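The twist has jumped to 0.5 Nm at yaw about 71°: that is the stop. I'll back off slightly, ease the side load, then let it rise.

```bash
python3 -m crank '[[10,-0.8,0,0,-0.02],[10,-0.8,0,0,-0.03],[10,-0.8,0,0,-0.03]]'>/dev/null; python3 g.py .5095 .1355 .168 72
python3 -m crank '[[10,0,0,-0.7,0],[10,0,0,-1.4,0],[10,0,0,-2.1,0],[10,0,0,-2.8,0],[10,0,0,-3.5,0],[10,0,0,-4.2,0],[10,0,0,-5,0],[10,0,0,-5,0],[10,0,0,-5,0]]'; python3 g.py .5095 .1355 .168 72
```

```text
shift mm [ 0.3 -0.2 -7.3] turn 0.011 rows 0.2 0.1 now [0.5096 0.1352 0.1607] yaw 72.61 tilt 0.2 j6 2.13 F [ 1.43 -1.14  6.67] M [-0.05 -0.43  0.07] t 12.9833
clock: 13.73
tool_pos: [0.5093, 0.1351, 0.1651]
tcp_rot: [0.806, 0.592, 0.001, 0.001]
contact_force: [6.0, -0.5, 5.3]
width: 0.0147
grip_force: 68.9
shift mm [ 0.4  0.1 -2.9] turn 0.01 rows 0.1 0.1 now [0.5093 0.1351 0.1651] yaw 72.58 tilt 0.13 j6 2.13 F [ 5.97 -0.49  5.26] M [ 0.05 -1.44  0.03] t 13.7333
```

The groove is pushing the head towards +x, so I'll follow it by about 2 mm and keep rising.

```bash
python3 -m crank '[[10,-0.5,0.8,0,0],[10,-0.7,1.6,0,0],[10,-0.7,2.2,0,0],[10,-0.7,2.2,0,0]]'>/dev/null; python3 g.py .5095 .1355 .168 72
python3 -m crank '[[10,0,0,-0.7,0],[10,0,0,-1.4,0],[10,0,0,-2,0],[10,0,0,-2,0]]'; python3 g.py .5095 .1355 .168 72
```

```text
shift mm [ 0.8 -0.7 -3. ] turn 0.011 rows 0.1 0.1 now [0.5099 0.1345 0.165 ] yaw 72.61 tilt 0.15 j6 2.13 F [1.46 3.02 7.51] M [ 0.79 -0.34  0.09] t 14.0667
clock: 14.4
tool_pos: [0.5098, 0.1342, 0.1665]
tcp_rot: [0.806, 0.592, 0.0, -0.001]
contact_force: [1.7, 4.3, 3.8]
width: 0.015
grip_force: 69.2
shift mm [ 1.1 -0.7 -1.5] turn 0.011 rows 0.0 0.1 now [0.5098 0.1342 0.1665] yaw 72.61 tilt 0.09 j6 2.13 F [1.75 4.27 3.83] M [ 1.34 -0.41  0.02] t 14.4
```

Now the load is +y, so I'll move tool +x by 1.2 mm and go on up.

```bash
python3 -m crank '[[10,0.7,0.2,0,0],[10,1.4,0.5,0,0],[10,1.4,0.5,0,0]]'>/dev/null; python3 g.py .5095 .1355 .168 72
python3 -m crank '[[10,0,0,-0.6,0],[10,0,0,-1.2,0],[10,0,0,-1.8,0],[10,0,0,-1.8,0]]'>/dev/null; python3 g.py .5095 .1355 .168 72
python3 -m crank '[[10,0,0,-0.6,0],[10,0,0,-1.2,0],[10,0,0,-1.8,0],[10,0,0,-1.8,0]]'>/dev/null; python3 g.py .5095 .1355 .168 72
```

```text
shift mm [ 0.6 -1.  -1.6] turn 0.01 rows 0.0 0.1 now [0.5102 0.1346 0.1664] yaw 72.59 tilt 0.1 j6 2.13 F [-1.5   2.54  5.39] M [0.79 0.27 0.04] t 14.65
shift mm [ 0.6 -1.1  0. ] turn 0.01 rows 0.0 0.1 now [0.5103 0.1346 0.168 ] yaw 72.58 tilt 0.1 j6 2.13 F [-2.08  2.9   2.07] M [0.76 0.5  0.01] t 14.9833
shift mm [ 0.6 -1.   0.4] turn 0.01 rows 0.0 0.1 now [0.5102 0.1346 0.1684] yaw 72.58 tilt 0.18 j6 2.13 F [  0.44   4.09 -13.93] M [ 1.01 -0.12  0.02] t 15.3167
```

It comes up to the expected locked height and is stopped there, with an upward pull of about 14 N. I'll relax the pull and check the lock with a gentle twist back.

```bash
python3 -m crank '[[10,0.6,0,1,0],[10,1,0,1.8,0],[10,1,0,1.8,0]]'>/dev/null; python3 g.py .5095 .1355 .168 72
python3 -m crank '[[10,0,0,0,-0.03],[10,0,0,0,-0.06],[10,0,0,0,-0.09],[10,0,0,0,-0.09]]'>/dev/null; python3 g.py .5095 .1355 .168 72
```

```text
shift mm [ 0.1 -1.1  0.4] turn 0.01 rows 0.0 0.1 now [0.5105 0.135  0.1684] yaw 72.57 tilt 0.12 j6 2.13 F [-4.9  -0.67 -3.2 ] M [0.02 1.08 0.07] t 15.5667
shift mm [-0.1 -1.7  0.4] turn 0.1 rows 0.0 0.8 now [0.5112 0.1352 0.1684] yaw 77.75 tilt 0.06 j6 2.04 F [-2.44 -0.46 -5.76] M [-0.03  0.58  0.04] t 15.9
```

```bash
python3 -m crank '[[10,0,0,0,-0.03],[10,0,0,0,-0.05],[10,0,0,0,-0.05]]'>/dev/null; python3 g.py .5095 .1355 .168 72
python3 -m crank '[[10,0,0,0,-0.03],[10,0,0,0,-0.04],[10,0,0,0,-0.04]]'>/dev/null; python3 g.py .5095 .1355 .168 75
```

```text
shift mm [-0.2 -2.   0.4] turn 0.15 rows 0.0 1.2 now [0.5115 0.1353 0.1684] yaw 80.58 tilt 0.06 j6 1.99 F [-1.4  -0.75 -5.65] M [-0.15  0.36  0.  ] t 16.15
shift mm [-0.2 -2.   0.4] turn 0.137 rows 0.0 1.1 now [0.5115 0.1354 0.1684] yaw 82.84 tilt 0.05 j6 1.95 F [-0.77 -1.31 -6.68] M [-0.37  0.1  -0.06] t 16.4
```

```bash
python3 -m crank '[[10,0,0,0,-0.03],[10,0,0,0,-0.05],[10,0,0,0,-0.05]]'>/dev/null; python3 g.py .5095 .1355 .168 72

```

```text
shift mm [-0.2 -2.1  0.4] turn 0.24 rows 0.1 1.9 now [0.5116 0.1355 0.1684] yaw 85.75 tilt 0.05 j6 1.9 F [-0.62 -1.2  -7.76] M [-0.34 -0.16 -0.05] t 16.65
```

```bash
python3 -m crank '[[10,0,0,0,-0.02],[10,0,0,0,-0.04],[10,0,0,0,-0.04]]'>/dev/null; python3 g.py .5095 .1355 .168 79

```

```text
shift mm [-0.1 -1.7  0.4] turn 0.159 rows 0.0 1.3 now [0.5112 0.1356 0.1684] yaw 88.1 tilt 0.02 j6 1.86 F [ 0.06 -1.99 -6.19] M [-0.48  0.14 -0.08] t 16.9
```

```bash
python3 -m crank '[[10,0,0,0,-0.02],[10,0,0,0,-0.04],[10,0,0,0,-0.04]]'>/dev/null; python3 g.py .5095 .1355 .168 79

```

```text
shift mm [-0.1 -1.6  0.4] turn 0.199 rows 0.0 1.6 now [0.5111 0.1357 0.1684] yaw 90.38 tilt 0.03 j6 1.82 F [-2.13 -1.64 -5.61] M [-0.48  0.41 -0.48] t 17.15
```

The twist is blocked at about 71° and 89°, and the key can't rise: it is locked in the groove. That centres the groove at about 80°, which agrees with the visible slot at 171°. I'll centre it, relax the pull and release.

```bash
python3 -m crank '[[10,0,0,0.5,0.06],[10,0,0,1,0.12],[10,0,0,1.5,0.17],[10,0,0,1.5,0.17]]' 20; python3 g.py .5095 .1355 .168 79
python3 -m crank '[[13,0,0,0,0],[16,0,0,0,0],[18,0,0,0,0],[22,0,0,0,0],[28,0,0,0,0],[40,0,0,0,0],[50,0,0,0,0],[50,0,0,0,0]]'; python3 g.py .5095 .1355 .168 79
```

```text
clock: 17.48
tool_pos: [0.5115, 0.1358, 0.1682]
tcp_rot: [0.763, 0.647, 0.001, 0.0]
contact_force: [-3.1, -2.7, 4.0]
width: 0.0147
grip_force: 71.0
shift mm [-0.6 -1.9  0.2] turn 0.027 rows 0.0 0.2 now [0.5115 0.1358 0.1682] yaw 80.57 tilt 0.09 j6 1.99 F [-3.09 -2.71  3.99] M [-0.7   0.91  0.04] t 17.4833
clock: 18.15
tool_pos: [0.5114, 0.1358, 0.1668]
tcp_rot: [0.763, 0.647, 0.0, -0.0]
contact_force: [-0.1, 0.2, -0.5]
width: 0.0502
grip_force: 0.0
shift mm [-0.7 -1.8 -1.2] turn 0.028 rows 0.1 0.2 now [0.5114 0.1358 0.1668] yaw 80.61 tilt 0.01 j6 1.99 F [-0.11  0.17 -0.47] M [ 0.01 -0.06 -0.01] t 18.15
```

Released. Next I'll retract straight up, swing clear to the side and look.

```bash
python3 -m crank '[[50,0,0,-5,0],[50,0,0,-15,0],[50,0,0,-35,0],[50,0,0,-65,0],[50,0,0,-95,0],[50,0,0,-120,0],[50,0,0,-120,0]]'; python3 -m crank '[[50,-30,0,0,0],[50,-60,0,0,0],[50,-95,0,0,0],[50,-130,0,0,0],[50,-165,0,0,0],[50,-200,0,0,0],[50,-225,0,0,0],[50,-240,0,0,0],[50,-240,0,0,0]]'
python3 - <<'E'
from h import *
a=viewer.capture("scene");b=viewer.capture("top")
A=cv2.resize(a["frame"][90:210,130:330],(800,480),interpolation=cv2.INTER_CUBIC)[:,300:]
B=cv2.resize(b["frame"][180:260,170:240],(420,480),interpolation=cv2.INTER_CUBIC)
C=np.hstack([A,B]);cv2.imwrite("pics/c6.png",cv2.resize(C,(800,int(800*C.shape[0]/C.shape[1]))))
cv2.imwrite("pics/c7.png",np.hstack([cv2.resize(x["frame"],(400,300)) for x in(a,b)]))
E
```

```text
clock: 18.73
tool_pos: [0.5128, 0.1361, 0.2934]
tcp_rot: [0.763, 0.647, 0.004, 0.002]
contact_force: [-1.1, -0.6, -0.5]
width: 0.0499
grip_force: 0.0
clock: 19.48
tool_pos: [0.4716, -0.1035, 0.2873]
tcp_rot: [0.764, 0.645, -0.0, 0.0]
contact_force: [0.1, 0.3, -0.1]
width: 0.0504
grip_force: 0.0
```

View pics/c6.png

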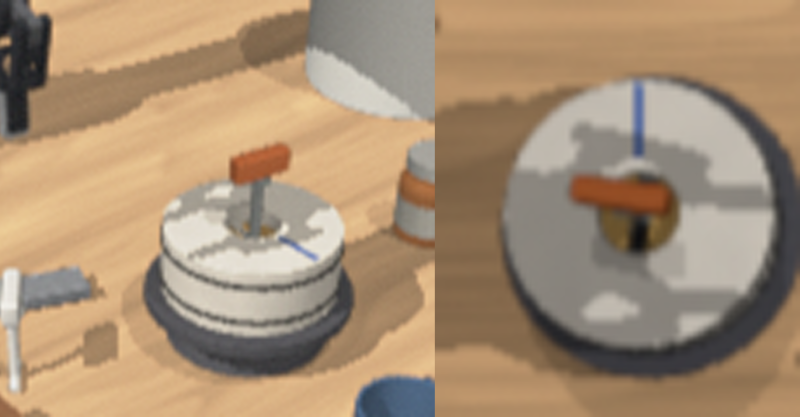

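View pics/c7.png

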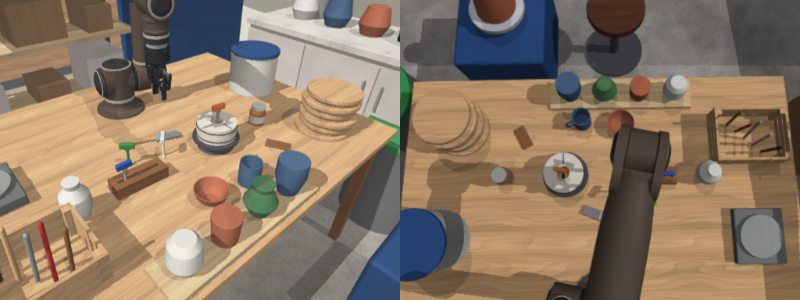

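The key stands upright in the socket (scene (260,165), top (620,195)), with its handle square across the visible slot. The other items are where they were and the arm is clear. Handing in.

```bash
python3 -c "
from workcell import robot
print(robot.finish_job())"
```

```text
the job is handed in; nothing more can be done
None
```

The orange key is standing locked in the mould's socket, released after a quarter turn clockwise, with nothing else visibly disturbed; the job was handed in at about 20 s, and the highest force I read against the mould was about 14 N.

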